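# Index a part carrier under the inspection portal to the next station

## Task

Move the blue carrier with the steel ring along its rail, under the inspection portal, to the green unloading station, until the spring detent hidden in the rail clicks into the carrier and stops it; somebody has readjusted that detent, so feel for it and do not ram the carrier against it. Do not strike the portal, leave the ring standing in its nest on the carrier, and let go of everything at the end.

Things in the scene. Friction and masses are not known exactly. Their poses are not given: they have to be found in the camera images.
- rail: Fixed aluminium rail (sizes in mm) 530 long (y axis = travel, +y towards the unloading station), 140 wide, 29 high; origin: centre of underside. Channel floor z 8; lips 81 apart hold the carrier's flanges down: it slides along y, cannot be lifted out. Blue strips: loading station, y -235 to -65; green strips: unloading station, y 45 to 245. End bars at y +-261.
- portal: Fixed inspection portal straddling the rail near its middle: grey beam 170 across the rail, 30 along it, from z 80 to 96, on two legs 150 apart inside. Origin: table height, under the beam's middle; axes as the rail's. Carrier and ring (top at z 62) pass beneath it; fingers coming from above do not.
- carrier: Carrier, blue deck 74 wide, 170 long (its y, along the rail), deck top 26 above its origin, 34 above the table. Origin: centre of underside. An upright stands at each end. In the middle four white corner pieces 5 high form the ring's nest. Its black far (+x) flange has the 13 wide detent notch at y 0 and a ramped front corner that presses the detent pin in. About 0.45 kg.
- rear_upright (a point): Middle of the carrier's rear (-y) aluminium upright, 44 across the rail, 8 thick along it, from the deck (z 34) to z 69 above the table; 77 behind the carrier's origin.
- front_upright (a point): Middle of the carrier's front (+y) upright, same size, 77 ahead of the carrier's origin. Between each upright and the ring 42 of deck are free.
- ring_blank: Turned steel ring, 62 outside diameter, 28 high, about 0.21 kg, standing loose in the nest on the carrier. Origin: centre of its underside.
- detent_pin (a joint): Travel (m) of the spring pin hidden under the rail's +x lip, at an unknown place from y 125 to 165 mm of the rail. 0 = sprung out (no carrier there, or snapped into the carrier's notch), about 0.007 = pressed in by the flange, over the last 85 mm before the click; that drags a few N. In the notch it stops the carrier dead both ways (3 mm play), carrier origin at the pin's y.

How it is judged (in metres and radians):
At the end, for the whole second after the job is handed in: The carrier rests 120 to 170 mm along the rail from its middle with the detent pin snapped into its notch (pin travel under 3 mm); the ring stands flat in its nest (within 8 mm of the carrier's middle, tilt under 0.1 rad, raised under 3 mm); both at rest (y of carrier in the frame of rail between 0.12 and 0.17 m and value of joint detent_pin below 0.003 m and horizontal distance between ring_blank and carrier below 0.008 m and angle between ring_blank's own z axis and vertical below 0.1 rad and z of ring_blank in the frame of carrier below 0.029 m and linear speed of each of carrier, ring_blank below 0.01 m/s); the robot touches nothing.
It fails at once if the carrier is rammed: pushed by the fingers with more than 45 N (contact force between the fingers and carrier above 45 N).
It fails at once if the portal is struck by the robot with more than 10 N (contact force between any of the arm, the fingers and portal above 10 N).
It fails at once if the ring is tipped (angle between ring_blank's own z axis and vertical above 0.5 rad).
It also fails if it takes over 51 s, if anything falls off the work surface, if the arm or the gripper's body presses on something with over 40 N, if the wrist force passes 120 N, or if a joint passes its speed limit or range.

## Robot

A 6-joint arm with a two-finger parallel gripper is mounted at the origin on a cart in front of the work surface, level with it; the furniture and walls round the work are solid. World frame = base frame: x ahead of the robot, y to its left, z up, the work surface at z = 0. Lengths are in mm, angles in rad, forces in N, time in s.
With the tool pointing down it reaches from about 350 to 775 mm from the base axis. Payload 7.3 kg.
Tool frame: the origin (TCP) lies at the very end of the fingers, on their centre line; the grasp point (between the pads) lies 19 mm behind it; z points along the fingers, y is the line along which they close (so a half turn about z gives the same grasp; the last joint's range is limited). The gripper opens to 92 mm and grips with 3 to 60 N. Pads are 19 mm wide; open, the fingers measure 130 mm over their backs; the gripper's body (75 mm by 190 mm) begins 47 mm behind the grasp point.
Start: joints at [1.113, 0.342, 1.524, -0, 1.275, -0.146], TCP at [161.041, 499.711, 226.741] pointing down, gripper open.
Joint ranges: [-2.53, 2.53], [-0.77, 2.02], [0.04, 2.7], [-1, 4.14], [0.28, 2.66], [-3.11, 3.11]. Speed limits (rad/s): [2.57, 2.57, 3.14, 3.14, 3.14, 3.14].

## Interface

Orientations are given as [roll, pitch, yaw] about the fixed x, y, z axes, in that order (R = Rz(yaw) Ry(pitch) Rx(roll)).
In Python, from plant import get_obs, optics, ticket, finder gives the robot as it stands.
- The arm moves only by the tool send_rows, never from a script. Its arguments are lists of equal length, an entry for each row: "offset": the shift along the tool's x, y, z scaled (see below), a list of three; "delta_rot": the turn, a rotation vector about the tool's x, y, z scaled (see below), a list of three. In form: {"offset": [[dx, dy, dz], ...], "delta_rot": [[rx, ry, rz], ...]}. A call has 1 to 8 rows; each row is the pose to reach, as a shift and turn from the pose commanded when the call began, along the tool's axes at that moment, turning the shorter way round; what a row does not reach only later rows make up. The controller multiplies each number of a shift by 120 mm and each number of a turn by 360 degrees. A row lasts 1/8 s, in which the tool goes at most 62.5 mm and 10.7 degrees, less where a joint would pass 70% of its speed; a pose out of reach is approached as far as the arm can. A call with a number of a shift or a turn outside -1 to 1 is refused whole. A call with a gripper value outside its range is refused whole. "grip" is the opening, from 0 (shut) to 1 (fully open), set as the call begins (left out, the last holds). The fingers move at their own pace and stop on an object; the grip force is fixed at half the most. Time passes only in rows, so rows that repeat a pose let the fingers close. It gives the time, the measured TCP pose, the force, the opening and the grip force at its end, in the units of the state.
- get_obs(): the state, without advancing time (a new reading comes with each control period).
- optics.capture(name): name is "scene" or "top" or "wrist"; returns the picture (384x512x3 uint8, red, green, blue); there is no depth.
- optics.get_calibration(name): a dict with "fx", "fy", "cx", "cy" (pixels), "k1" (the pictures are not rectified: a ray, as slopes to the right and down, at radius r is drawn at 1 + k1 r^2 times it, then the intrinsics apply), "world_from_camera" (4x4, takes a point from camera to world coordinates). Camera axes: x right, y down, z forward; pixel columns grow to the right and rows downward; lengths in mm; the calibration is good to about 2 mm. A picture is of the moment at which its call begins: read the wrist's pose just before it. get_calibration takes no time and is no camera call; for the wrist camera it gives the pose at the moment of the call.
- ticket.close_job(): hands the job in; it is judged then, once.
Trained networks look in the newest picture that a camera, given by its name, has taken for a name from the list of things; names that differ only in an ending like _2 or _b are one class to them, and where a whole thing is asked for, a point or a joint stands for the part that bears it (a point fixed in the world has none). Each returns a list of dicts, best first, with "confidence" (0 to 1); they miss things now and then, are a little off and sometimes report something else, mostly with a low value. They report only what shows in the picture. A call takes as long as a camera call.
- finder.boxes_of(target, camera): "box" ([left, top, right, bottom] in pixels, round what is visible of it).
- finder.silhouettes(target, camera): "region" (384x512 bool, what is visible of it) and "box" ([left, top, right, bottom] in pixels, round what is visible of it).
- finder.pinpoint(target, camera): "uv" ([column, row] in pixels: a listed point, or the origin of a listed thing).
The state is a dict: "time": time; "joint_positions": joint angles; "dq": joint speeds; "tau": joint torques, N m; "tool_pos": TCP position; "tcp_rot": TCP orientation; "contact_force": force on the tool from outside, world axes, zero at the start; "moment": the same for the moment, N m; "grip_width": finger opening in mm; "finger_force": force on a finger pad.
Only numpy, scipy, OpenCV 4.12 (cv2) and the standard library are available. Lean on these libraries where they do the work, as an engineer would, in place of code of your own. Each camera call takes 0.05 s, during which the arm holds its last target. There are 200 camera calls.

## Working session

There is one attempt and no reset: what is moved stays moved. The work goes in short steps, Python scripts to look and compute and a tool call to move; the robot and the scene stay as the last step left them, time stands still between calls to the robot, and variables do not carry over. Pictures are saved under pics/ and viewed, at most 10 in all, crops included, and the job is handed in when it is done.

Besides the shell and the picture viewer there is one more tool, called after "Emit:" as name(argument=value, ...) on one line, values as JSON. send_rows: Moves the arm, as the interface text tells. Its arguments: {"type":"object","properties":{"offset":{"type":"array"},"delta_rot":{"type":"array"},"grip":{"type":"number"}},"required":["offset","delta_rot"]}

```bash
ls; mkdir -p pics; cat > h.py <<'E'
import numpy as np, cv2
from plant import get_obs, optics, ticket, finder
from scipy.spatial.transform import Rotation as R
def ray(cal,uv):
    d=np.array([(uv[0]-cal["cx"])/cal["fx"],(uv[1]-cal["cy"])/cal["fy"]]);s=d.copy()
    for _ in range(20): s=d/(1+cal["k1"]*(s@s))
    T=np.array(cal["world_from_camera"]);v=T[:3,:3]@np.r_[s,1]
    return T[:3,3],v/np.linalg.norm(v)
def onz(cal,uv,z):
    o,v=ray(cal,uv);return o+v*(z-o[2])/v[2]
def tri(rs):
    A=np.zeros((3,3));b=np.zeros(3)
    for o,v in rs:
        P=np.eye(3)-np.outer(v,v);A+=P;b+=P@o
    p=np.linalg.solve(A,b)
    return p,[np.linalg.norm((np.eye(3)-np.outer(v,v))@(p-o)) for o,v in rs]
E
cat > a.py <<'E'
from h import *
np.set_printoptions(precision=1,suppress=True)
o=get_obs();print(o)
rs={}
for c in ["scene","top"]:
    im=optics.capture(c);cv2.imwrite(f"pics/{c}0.png",im[...,::-1]);cal=optics.get_calibration(c)
    print(c,cal["world_from_camera"][:3,3] if hasattr(cal["world_from_camera"],'shape') else cal["world_from_camera"])
    for t in ["rail","portal","carrier","rear_upright","front_upright","ring_blank"]:
        for d in finder.pinpoint(t,c)[:1]:
            print(t,np.array(d["uv"]),round(d["confidence"],2));rs.setdefault(t,[]).append(ray(cal,d["uv"]))
for t,r in rs.items():
    if len(r)>1: print(t,*tri(r))
E
python3 a.py
```

```text
pics
{'time': 0.0, 'joint_positions': array([ 1.1,  0.3,  1.5, -0. ,  1.3, -0.1]), 'dq': array([ 0.,  0., -0.,  0.,  0., -0.]), 'tau': array([  0. , -43.1, -24.4,   0.1,   0.1,  -0. ]), 'tool_pos': array([160.9, 499.3, 226. ]), 'tcp_rot': array([-3.1, -0. ,  2.8]), 'contact_force': array([-0.2,  1.1,  0.5]), 'moment': array([ 0.,  0., -0.]), 'finger_force': 0.0, 'grip_width': 91.78191030665941}
scene [ 119.7 -427.6  651.5]
rail [258.  216.6] 0.68
carrier [294.6 266.7] 0.68
rear_upright [314.7 282.8] 0.95
front_upright [274.1 222.3] 0.88
ring_blank [295.  255.5] 0.57
top [307.5  66.5 888.4]
rail [244.1 203.1] 0.7
portal [245.4 203.6] 0.68
carrier [308. 204.] 0.76
rear_upright [351.2 207.4] 0.7
front_upright [272.  200.4] 0.91
ring_blank [314.7 206.1] 0.96
rail [451.3  79.9  21.3] [np.float64(1.1883501173417255), np.float64(1.1883501173418929)]
carrier [447.9 -56.2  -0.8] [np.float64(1.1279005455884665), np.float64(1.1279005455886477)]
rear_upright [ 429.3 -134.8   53.5] [np.float64(2.388878674807694), np.float64(2.3888786748077218)]
front_upright [450.8  22.6  54.1] [np.float64(1.7890382839196228), np.float64(1.789038283919491)]
ring_blank [437.4 -63.8  48.5] [np.float64(0.9991949880860409), np.float64(0.9991949880861033)]
```

View pics/scene0.png

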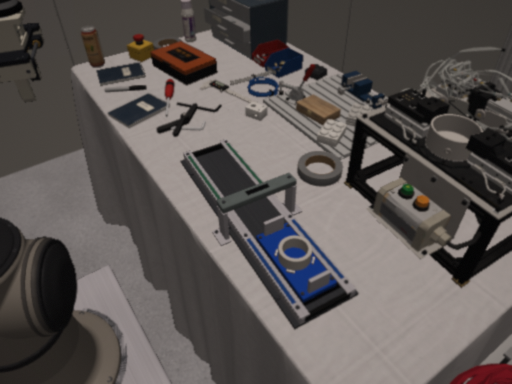

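View pics/top0.png

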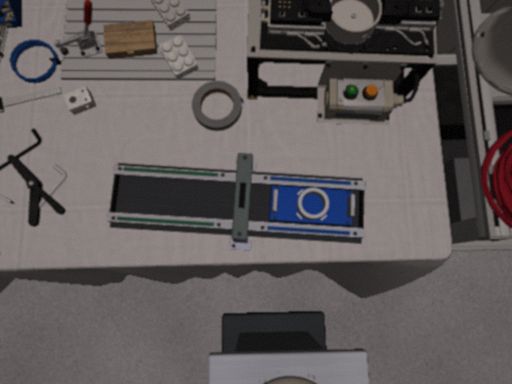

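The scene view shows the carrier at (295,255) in front of the portal, with the unloading side up and to the left. In the top view the rail runs from (365,209) to (110,195), the beam is at column 243 and the carrier at (313,204). Next I'll refine the rail axis.

```bash
cat > b.py <<'E'
from h import *
np.set_printoptions(precision=1,suppress=True)
C=optics.get_calibration("top");im=optics.capture("top")
for t,z in [("rail",29),("carrier",34),("portal",96),("rear_upright",69),("front_upright",69),("ring_blank",62)]:
    for d in finder.silhouettes(t,"top")[:1]:
        m=d["region"].astype(np.uint8);p=cv2.findNonZero(m).reshape(-1,2)
        w=np.array([onz(C,q,z)[:2] for q in p],np.float32)
        r=cv2.minAreaRect(w);print(t,round(d["confidence"],2),d["box"],np.array(r[0]),np.array(r[1]),round(r[2],1),w.mean(0))
hsv=cv2.cvtColor(im,cv2.COLOR_RGB2HSV)
m=((hsv[...,0]>105)&(hsv[...,0]<130)&(hsv[...,1]>180)&(hsv[...,2]>80)).astype(np.uint8);m[:,:255]=0;m[:,362:]=0;m[:160]=0;m[240:]=0
m=cv2.morphologyEx(m,cv2.MORPH_CLOSE,np.ones((15,15)));m=cv2.morphologyEx(m,cv2.MORPH_OPEN,np.ones((9,9)))
p=cv2.findNonZero(m).reshape(-1,2);w=np.array([onz(C,q,34)[:2] for q in p],np.float32);print("blue",cv2.minAreaRect(w))
x=im[150:250,100:380];cv2.imwrite("pics/crop.png",cv2.resize(x,(784,280),interpolation=cv2.INTER_CUBIC)[...,::-1])
E
python3 b.py
```

```text
rail 0.82 [111.3, 165.0, 364.0, 243.0] [451.1  95.3] [529.7 137.6] 85.2 [452.9 137.3]
carrier 0.71 [269.8, 182.1, 355.9, 229.3] [440.1 -60.1] [173.7  79.7] 85.1 [438.8 -59.6]
portal 0.81 [230.6, 152.3, 256.8, 250.1] [443.6  80.3] [ 41.3 188.4] 84.5 [441.3  83. ]
rear_upright 0.66 [270.6, 186.4, 354.0, 227.5] [434.7 -53.9] [168.4  79.8] 85.1 [432.9 -53. ]
front_upright 0.6 [266.7, 182.5, 357.1, 228.9] [435.1 -55. ] [170.2  79. ] 85.7 [433.7 -53.5]
ring_blank 0.86 [300.8, 190.7, 328.4, 220.7] [439.5 -57.6] [57.6 63.7] 43.1 [440.  -59.9]
blue ((441.52764892578125, -53.86347961425781), (159.06982421875, 106.64982604980469), 85.10858154296875)
```

View pics/crop.png

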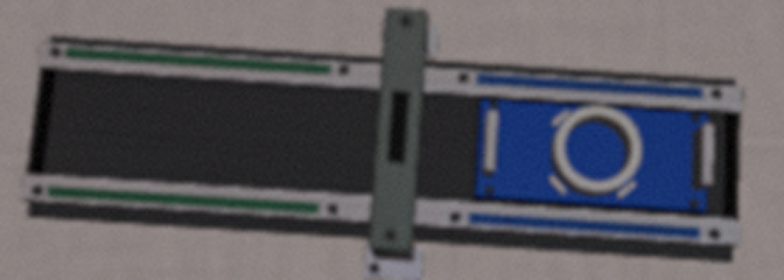

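```bash
cat > c.py <<'E'
from h import *
np.set_printoptions(precision=1,suppress=True)
C=optics.get_calibration("top")
f=lambda x,y,z:onz(C,(100+x/2.8,150+y/2.8),z)
for n,x,y,z in [("front",491,141,69),("rear",705,155,69),("ring",597,150,62),("slot",398,127,96),("beamtop",406,12,96),("beambot",391,252,96),("lipTL",50,40,29),("lipTR",742,88,29),("lipBL",28,205,29),("lipBR",736,246,29)]: print(n,f(x,y,z))
optics.capture("scene");S=optics.get_calibration("scene")
s=finder.silhouettes("portal","scene");t=finder.boxes_of("portal","top");print([d["box"] for d in s],[d["confidence"] for d in s])
print("slot tri",tri([ray(C,(100+398/2.8,150+127/2.8)),ray(S,(259,188))]))
E
python3 c.py
```

```text
front [446.6  17.5  69. ]
rear [ 433.3 -133.7   69. ]
ring [439.6 -58.5  62. ]
slot [453.1  82.7  96. ]
beamtop [534.9  75.7  96. ]
beambot [367.7  88.9  96. ]
lipTL [537.7 344.9  29. ]
lipTR [ 489.7 -174.7   29. ]
lipBL [413.2 355.9  29. ]
lipBR [ 371.7 -161.5   29. ]
[[210.5, 175.4, 303.2, 247.2]] [0.69]
slot tri (array([454.7,  81.6,  99.4]), [np.float64(2.4053318807984034), np.float64(2.405331880798582)])
```

Emit:
send_rows(offset=[[0,0,0],[0,0,0]], delta_rot=[[0,0,0],[0,0,0]], grip=0)

```text
time: 1.45
tool_pos: [161.1, 499.7, 226.7]
tcp_rot: [3.141, 0.0, 2.83]
contact_force: [-0.3, -0.2, -0.1]
grip_width: 76.3
finger_force: 0.0
```

Emit:
send_rows(offset=[[-0.2,-0.2,0],[-0.4,-0.4,0],[-0.6,-0.6,0],[-0.8,-0.8,0],[-1,-1,0],[-1,-1,0],[-1,-1,0],[-1,-1,0]], delta_rot=[[0,0,0.027],[0,0,0.054],[0,0,0.081],[0,0,0.108],[0,0,0.135],[0,0,0.162],[0,0,0.189],[0,0,0.2141]])

```text
time: 2.45
tool_pos: [238.6, 348.6, 226.9]
tcp_rot: [3.141, -0.0, 1.479]
contact_force: [0.1, -0.2, -0.2]
grip_width: 1.1
finger_force: 0.0
```

Emit:
send_rows(offset=[[-0.33,0.33,0],[-0.67,0.67,0],[-1,1,0]], delta_rot=[[0,0,0],[0,0,0],[0,0,0]])

```text
time: 2.82
tool_pos: [348.6, 217.5, 227.0]
tcp_rot: [3.141, -0.001, 1.485]
contact_force: [-0.2, 0.7, 0.2]
grip_width: 0.7
finger_force: 0.0
```

Emit:
send_rows(offset=[[-0.33,0.33,0],[-0.67,0.67,0],[-1,0.96,0]], delta_rot=[[0,0,0],[0,0,0],[0,0,0]])

```text
time: 3.2
tool_pos: [453.3, 87.6, 226.9]
tcp_rot: [3.141, -0.0, 1.484]
contact_force: [0.5, -0.2, -0.2]
grip_width: 0.4
finger_force: 0.0
```

Emit:
send_rows(offset=[[-0.33,0,0],[-0.67,0,0],[-1,0,0]], delta_rot=[[0,0,0],[0,0,0],[0,0,0]])

```text
time: 3.58
tool_pos: [441.6, -31.6, 226.8]
tcp_rot: [3.141, -0.0, 1.484]
contact_force: [-0.4, -0.3, 0.9]
grip_width: 0.4
finger_force: 0.0
```

Emit:
send_rows(offset=[[-0.33,0,0],[-0.67,0,0],[-1,0,0],[-1,0,0]], delta_rot=[[0,0,0],[0,0,0],[0,0,0],[0,0,0]])

```text
time: 4.08
tool_pos: [431.3, -151.9, 226.7]
tcp_rot: [3.141, 0.0, 1.481]
contact_force: [-0.7, 0.3, -0.3]
grip_width: 0.5
finger_force: 0.0
```

```bash
cat > d.py <<'E'
from h import *
np.set_printoptions(precision=1,suppress=True)
C=optics.get_calibration("top");optics.capture("top");T={t:finder.pinpoint(t,"top")[:1] for t in ["rear_upright","ring_blank","front_upright"]}
W=optics.get_calibration("wrist");im=optics.capture("wrist");cv2.imwrite("pics/w1.png",im[...,::-1]);print(W["world_from_camera"])
for t in T:
    d=finder.pinpoint(t,"wrist")[:1]
    if d: print(t,d[0]["uv"],d[0]["confidence"],"z69",onz(W,d[0]["uv"],69 if t!="ring_blank" else 34))
    if d and T[t]: print("  tri",tri([ray(W,d[0]["uv"]),ray(C,T[t][0]["uv"])]),T[t][0]["uv"])
E
python3 d.py
```

```text
[[  1.   -0.1  -0.  438.3]
 [ -0.1  -1.   -0.3 -78.5]
 [ -0.    0.3  -1.  385.4]
 [  0.    0.    0.    1. ]]
rear_upright [260.1, 156.3] 0.86 z69 [ 434.2 -130.2   69. ]
  tri (array([ 432.6, -135.5,   52.7]), [np.float64(2.9562955233726327), np.float64(2.9562955233726362)]) [352.2, 207.5]
ring_blank [263.2, 4.8] 0.32 z69 [450.4  23.8  34. ]
  tri (array([426.5, -32.1, 208.5]), [np.float64(18.45257708113593), np.float64(18.452577081135818)]) [313.5, 208.2]
front_upright [264.6, 4.8] 0.7 z69 [450.5  13.5  69. ]
  tri (array([453.2,  20.4,  48.2]), [np.float64(2.017914987566574), np.float64(2.017914987566683)]) [272.9, 198.0]
```

View pics/w1.png

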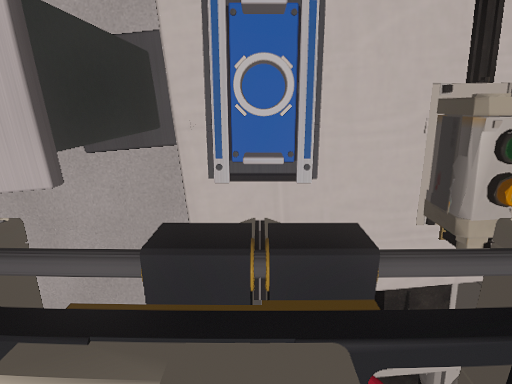

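The wrist view shows the rear upright at about (263,160) and the ring at (263,85) standing in its nest. Triangulating the upright's middle gives z 52.7, against 51.5 expected. Next I'll back off 12 mm and descend behind it.

Emit:
send_rows(offset=[[-0.1,0,0.2],[-0.1,0,0.5],[-0.1,0,0.9],[-0.1,0,1]], delta_rot=[[0,0,0],[0,0,0],[0,0,0],[0,0,0]])

```text
time: 4.97
tool_pos: [429.0, -160.5, 104.7]
tcp_rot: [-3.137, -0.002, 1.485]
contact_force: [0.4, 0.4, -0.0]
grip_width: 0.6
finger_force: 0.0
```

Emit:
send_rows(offset=[[0,0,0.25],[0,0,0.42],[0,0,0.5],[0,0,0.5]], delta_rot=[[0,0,0],[0,0,0],[0,0,0],[0,0,0]])

```text
time: 5.48
tool_pos: [430.8, -161.8, 47.1]
tcp_rot: [3.141, 0.0, 1.485]
contact_force: [-0.1, -0.5, 0.1]
grip_width: -0.0
finger_force: 0.0
```

Emit:
send_rows(offset=[[0.03,0,0],[0.06,0,0],[0.09,0,0],[0.12,0,0],[0.15,0,0],[0.18,0,0],[0.21,0,0],[0.24,0,0]], delta_rot=[[0,0,0],[0,0,0],[0,0,0],[0,0,0],[0,0,0],[0,0,0],[0,0,0],[0,0,0]])

```text
time: 6.48
tool_pos: [433.2, -133.1, 46.9]
tcp_rot: [3.141, 0.0, 1.484]
contact_force: [0.4, -4.3, 3.3]
grip_width: 0.3
finger_force: 2.4
```

Emit:
send_rows(offset=[[0.03,0,0],[0.07,0,0],[0.11,0,0],[0.15,0,0],[0.19,0,0],[0.23,0,0],[0.27,0,0],[0.3,0,0]], delta_rot=[[0,0,0],[0,0,0],[0,0,0],[0,0,0],[0,0,0],[0,0,0],[0,0,0],[0,0,0]])

```text
time: 7.48
tool_pos: [435.9, -96.8, 46.6]
tcp_rot: [-3.141, -0.0, 1.485]
contact_force: [-0.4, -4.5, 3.7]
grip_width: 0.6
finger_force: 2.4
```

```bash
cat > e.py <<'E'
from h import *
np.set_printoptions(precision=1,suppress=True)
u=np.array([.0861,.9963]);c=np.array([453.1,91.2]);o=get_obs();p=o["tool_pos"]
print("t",o["time"],"tool rail y",(p[:2]-c)@u,"lat",(p[:2]-c)@[u[1],-u[0]],"F along",o["contact_force"][:2]@u)
for cam in ["top","scene"]:
    C=optics.get_calibration(cam);optics.capture(cam)
    for t,z in [("rear_upright",51.5),("front_upright",51.5),("ring_blank",34),("carrier",8)]:
        for d in finder.pinpoint(t,cam)[:1]: print(cam,t,round(d["confidence"],2),"rail y",(onz(C,d["uv"],z)[:2]-c)@u)
E
python3 e.py
```

```text
t 7.475 tool rail y -188.7802801830406 lat -0.9566307901703202 F along -4.547283724858453
top rear_upright 0.76 rail y -180.09356834667247
top front_upright 0.58 rail y -21.26284960001721
top ring_blank 0.82 rail y -101.11483691745268
top carrier 0.87 rail y -95.6346675392862
scene rear_upright 0.7 rail y -178.63092437667197
scene front_upright 0.95 rail y -17.813019800675242
scene ring_blank 0.63 rail y -97.23575780569382
scene carrier 0.57 rail y -94.03465275757391
```

Emit:
send_rows(offset=[[0.04,0,0],[0.08,0,0],[0.12,0,0],[0.16,0,0],[0.2,0,0],[0.24,0,0],[0.28,0,0],[0.32,0,0]], delta_rot=[[0,0,0],[0,0,0],[0,0,0],[0,0,0],[0,0,0],[0,0,0],[0,0,0],[0,0,0]])

```text
time: 8.98
tool_pos: [439.3, -58.6, 46.7]
tcp_rot: [-3.142, -0.0, 1.485]
contact_force: [-0.6, -2.9, -2.0]
grip_width: 0.5
finger_force: 1.2
```

Emit:
send_rows(offset=[[0.04,0,0],[0.08,0,0],[0.12,0,0],[0.16,0,0],[0.2,0,0],[0.24,0,0],[0.28,0,0],[0.32,0,0]], delta_rot=[[0,0,0],[0,0,0],[0,0,0],[0,0,0],[0,0,0],[0,0,0],[0,0,0],[0,0,0]])

```text
time: 9.98
tool_pos: [442.6, -20.3, 46.7]
tcp_rot: [3.142, -0.0, 1.485]
contact_force: [0.6, -3.0, -2.2]
grip_width: 0.3
finger_force: 1.2
```

Emit:
send_rows(offset=[[0.04,0,0],[0.08,0,0],[0.12,0,0],[0.16,0,0],[0.2,0,0],[0.24,0,0],[0.28,0,0],[0.3,0,0]], delta_rot=[[0,0,0],[0,0,0],[0,0,0],[0,0,0],[0,0,0],[0,0,0],[0,0,0],[0,0,0]])

```text
time: 10.98
tool_pos: [445.7, 15.5, 46.7]
tcp_rot: [3.142, -0.0, 1.485]
contact_force: [-0.0, -2.7, -1.1]
grip_width: 0.6
finger_force: 1.2
```

```bash
python3 e.py; python3 -c "
from h import *
cv2.imwrite('pics/s2.png',optics.capture('scene')[120:340,150:400,::-1].repeat(2,0).repeat(2,1))"
```

```text
t 10.975 tool rail y -76.02307208594 lat -0.8365764475264886 F along -2.6915324757184016
top front_upright 0.87 rail y 94.29081592641954
top ring_blank 0.53 rail y 10.964881172810099
top carrier 0.79 rail y 16.0584539495587
scene rear_upright 0.82 rail y -62.24786533236888
scene front_upright 0.68 rail y 95.60387602568653
scene ring_blank 0.36 rail y 16.63402701582772
scene carrier 0.73 rail y 11.449846404702823
```

View pics/s2.png

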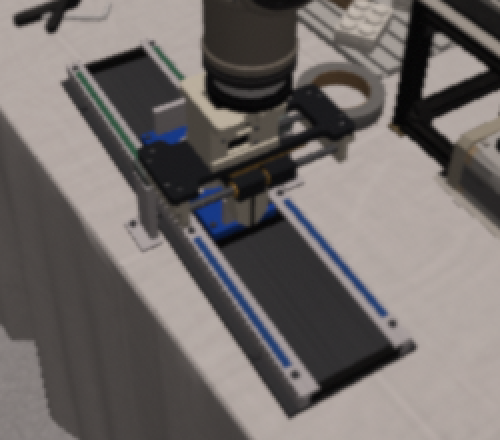

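The crop shows the front upright through the portal at (168,113) and the fingers behind the rear upright, clear of the beam. Next I'll back off, rise and cross over.

Emit:
send_rows(offset=[[-0.05,0,0],[-0.1,0,0],[-0.1,0,-0.2],[-0.1,0,-0.6],[-0.1,0,-1],[-0.1,0,-1]], delta_rot=[[0,0,0],[0,0,0],[0,0,0],[0,0,0],[0,0,0],[0,0,0]])

```text
time: 12.28
tool_pos: [446.8, 2.5, 170.0]
tcp_rot: [3.134, 0.001, 1.484]
contact_force: [-0.1, -0.6, 0.1]
grip_width: 0.4
finger_force: 0.0
```

Emit:
send_rows(offset=[[0.2,0,0],[0.6,0,0],[1,0,0]], delta_rot=[[0,0,0],[0,0,0],[0,0,0]])

```text
time: 12.65
tool_pos: [454.6, 123.4, 165.7]
tcp_rot: [-3.14, 0.0, 1.483]
contact_force: [0.5, -0.3, 0.4]
grip_width: 0.3
finger_force: 0.0
```

Emit:
send_rows(offset=[[0.2,0,0],[0.29,0,0],[0.29,0,0],[0.29,0,0]], delta_rot=[[0,0,0],[0,0,0],[0,0,0],[0,0,0]])

```text
time: 13.15
tool_pos: [457.9, 156.5, 166.4]
tcp_rot: [-3.141, 0.0, 1.484]
contact_force: [0.1, -0.0, -0.6]
grip_width: 0.1
finger_force: 0.0
```

```bash
sed -i 's/\["top","scene"\]/["top","scene","wrist"]/' e.py; python3 e.py; python3 -c "
from h import *
cv2.imwrite('pics/w3.png',optics.capture('wrist')[...,::-1]);np.save('wcal.npy',optics.get_calibration('wrist'),allow_pickle=True)"
```

```text
t 13.15 tool rail y 65.47191640550126 lat -0.8609308182967741 F along -0.022290146901872695
top rear_upright 0.78 rail y -67.53916545494431
scene rear_upright 0.86 rail y -59.39478620181103
scene front_upright 0.78 rail y 99.46540681552236
scene ring_blank 0.73 rail y 19.5095650357268
scene carrier 0.82 rail y 17.388344971798283
wrist rear_upright 0.91 rail y -56.90924847744981
wrist front_upright 0.96 rail y 91.86641761113384
wrist ring_blank 0.81 rail y 15.392141896551832
wrist carrier 0.6 rail y 16.70123097730021
```

View pics/w3.png

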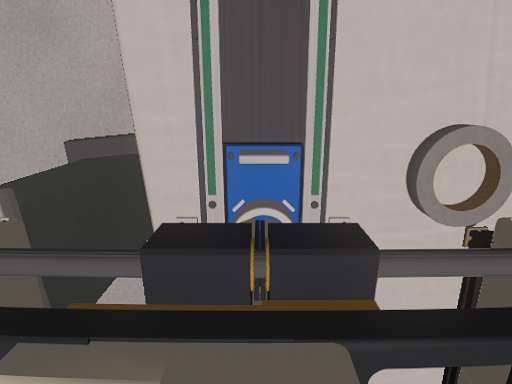

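The wrist view shows the front upright at (264,158) and the ring's front edge at (263,212), with free deck under the fingers between them. Descending now.

Emit:
send_rows(offset=[[0.01,0,0.25],[0.01,0,0.55],[0.01,0,0.8],[0.01,0,0.95],[0.01,0,1],[0.01,0,1]], delta_rot=[[0,0,0],[0,0,0],[0,0,0],[0,0,0],[0,0,0],[0,0,0]])

```text
time: 14.7
tool_pos: [458.2, 158.7, 46.8]
tcp_rot: [-3.142, -0.0, 1.485]
contact_force: [-0.5, -0.5, -0.1]
grip_width: 0.4
finger_force: 0.0
```

Emit:
send_rows(offset=[[0.03,0,0],[0.06,0,0],[0.09,0,0],[0.12,0,0],[0.15,0,0],[0.18,0,0],[0.2,0,0]], delta_rot=[[0,0,0],[0,0,0],[0,0,0],[0,0,0],[0,0,0],[0,0,0],[0,0,0]])

```text
time: 15.58
tool_pos: [460.2, 182.7, 46.7]
tcp_rot: [-3.142, 0.0, 1.485]
contact_force: [0.6, -4.6, 4.5]
grip_width: 0.1
finger_force: 2.4
```

Emit:
send_rows(offset=[[0.025,0,0],[0.05,0,0],[0.075,0,0],[0.1,0,0]], delta_rot=[[0,0,0],[0,0,0],[0,0,0],[0,0,0]])

```text
time: 16.08
tool_pos: [461.2, 194.7, 46.7]
tcp_rot: [-3.141, -0.0, 1.485]
contact_force: [-0.3, -5.0, 2.6]
grip_width: 0.7
finger_force: 2.4
```

Emit:
send_rows(offset=[[0.025,0,0],[0.05,0,0],[0.075,0,0],[0.1,0,0]], delta_rot=[[0,0,0],[0,0,0],[0,0,0],[0,0,0]])

```text
time: 16.58
tool_pos: [462.2, 206.7, 46.7]
tcp_rot: [-3.142, -0.0, 1.485]
contact_force: [-0.4, -4.3, 4.9]
grip_width: 0.5
finger_force: 2.4
```

Emit:
send_rows(offset=[[0.025,0,0],[0.05,0,0],[0.075,0,0],[0.1,0,0]], delta_rot=[[0,0,0],[0,0,0],[0,0,0],[0,0,0]])

```text
time: 17.08
tool_pos: [463.3, 218.6, 46.7]
tcp_rot: [-3.142, -0.0, 1.485]
contact_force: [-0.8, -3.9, 4.4]
grip_width: 0.2
finger_force: 2.3
```

Emit:
send_rows(offset=[[0.025,0,0],[0.05,0,0],[0.075,0,0],[0.1,0,0]], delta_rot=[[0,0,0],[0,0,0],[0,0,0],[0,0,0]])

```text
time: 17.58
tool_pos: [463.9, 230.2, 46.7]
tcp_rot: [-3.141, 0.001, 1.485]
contact_force: [-1.7, -7.1, 5.0]
grip_width: -0.0
finger_force: 3.6
```

Emit:
send_rows(offset=[[0.025,0,0],[0.05,0,0],[0.075,0,0],[0.1,0,0]], delta_rot=[[0,0,0],[0,0,0],[0,0,0],[0,0,0]])

```text
time: 18.08
tool_pos: [464.6, 241.8, 46.7]
tcp_rot: [-3.14, 0.002, 1.485]
contact_force: [-3.1, -9.1, 6.6]
grip_width: 0.4
finger_force: 4.5
```

Emit:
send_rows(offset=[[0.025,0,0],[0.05,0,0],[0.075,0,0],[0.1,0,0]], delta_rot=[[0,0,0],[0,0,0],[0,0,0],[0,0,0]])

```text
time: 18.58
tool_pos: [465.7, 253.9, 46.7]
tcp_rot: [-3.14, 0.001, 1.485]
contact_force: [-2.0, -7.5, 5.8]
grip_width: 0.5
finger_force: 3.8
```

Emit:
send_rows(offset=[[0.025,0,0],[0.05,0,0],[0.075,0,0],[0.1,0,0]], delta_rot=[[0,0,0],[0,0,0],[0,0,0],[0,0,0]])

```text
time: 19.08
tool_pos: [466.7, 265.8, 46.7]
tcp_rot: [-3.14, 0.001, 1.485]
contact_force: [-2.9, -7.9, 5.8]
grip_width: -0.0
finger_force: 3.8
```

Emit:
send_rows(offset=[[0.025,0,0],[0.05,0,0],[0.075,0,0],[0.1,0,0]], delta_rot=[[0,0,0],[0,0,0],[0,0,0],[0,0,0]])

```text
time: 19.58
tool_pos: [467.7, 277.7, 46.7]
tcp_rot: [-3.14, 0.001, 1.485]
contact_force: [-3.0, -8.2, 5.1]
grip_width: 0.4
finger_force: 3.9
```

Emit:
send_rows(offset=[[0.013,0,0],[0.026,0,0],[0.039,0,0],[0.05,0,0]], delta_rot=[[0,0,0],[0,0,0],[0,0,0],[0,0,0]])

```text
time: 20.08
tool_pos: [468.3, 283.7, 46.7]
tcp_rot: [-3.14, 0.001, 1.485]
contact_force: [-1.6, -7.7, 6.4]
grip_width: 0.5
finger_force: 3.9
```

Emit:
send_rows(offset=[[0.013,0,0],[0.026,0,0],[0.039,0,0],[0.05,0,0]], delta_rot=[[0,0,0],[0,0,0],[0,0,0],[0,0,0]])

```text
time: 20.58
tool_pos: [468.8, 289.6, 46.7]
tcp_rot: [-3.14, 0.001, 1.485]
contact_force: [-2.0, -7.9, 6.8]
grip_width: 0.9
finger_force: 3.9
```

Emit:
send_rows(offset=[[0.013,0,0],[0.026,0,0],[0.039,0,0],[0.05,0,0]], delta_rot=[[0,0,0],[0,0,0],[0,0,0],[0,0,0]])

```text
time: 21.08
tool_pos: [469.3, 295.6, 46.7]
tcp_rot: [-3.14, 0.001, 1.485]
contact_force: [-2.8, -8.5, 6.5]
grip_width: 0.6
finger_force: 3.9
```

Now single checked steps of about 2.5 mm.

Emit:
send_rows(offset=[[0.01,0,0],[0.02,0,0],[0.02,0,0]], delta_rot=[[0,0,0],[0,0,0],[0,0,0]])

```text
time: 21.45
tool_pos: [469.5, 298.1, 46.7]
tcp_rot: [-3.14, 0.001, 1.485]
contact_force: [-1.8, -6.1, 6.6]
grip_width: 0.1
finger_force: 3.4
```

Emit:
send_rows(offset=[[0.01,0,0],[0.02,0,0],[0.02,0,0]], delta_rot=[[0,0,0],[0,0,0],[0,0,0]])

```text
time: 21.82
tool_pos: [469.8, 300.8, 46.6]
tcp_rot: [-3.14, 0.001, 1.485]
contact_force: [-1.5, -4.4, 4.0]
grip_width: 0.5
finger_force: 2.6
```

Emit:
send_rows(offset=[[0.01,0,0],[0.02,0,0]], delta_rot=[[0,0,0],[0,0,0]])

```text
time: 22.08
tool_pos: [470.1, 303.5, 46.5]
tcp_rot: [-3.141, 0.0, 1.484]
contact_force: [-1.7, -2.2, 1.7]
grip_width: 0.3
finger_force: 1.2
```

Emit:
send_rows(offset=[[0.01,0,0],[0.02,0,0]], delta_rot=[[0,0,0],[0,0,0]])

```text
time: 22.32
tool_pos: [470.7, 305.8, 46.5]
tcp_rot: [-3.141, 0.0, 1.485]
contact_force: [-0.4, -4.3, 0.2]
grip_width: 0.4
finger_force: 1.7
```

Emit:
send_rows(offset=[[0.01,0,0],[0.02,0,0]], delta_rot=[[0,0,0],[0,0,0]])

```text
time: 22.58
tool_pos: [471.0, 307.6, 46.5]
tcp_rot: [-3.141, 0.001, 1.485]
contact_force: [0.4, -9.3, 0.3]
grip_width: 0.5
finger_force: 4.2
```

Emit:
send_rows(offset=[[0.01,0,0],[0.01,0,0]], delta_rot=[[0,0,0],[0,0,0]])

```text
time: 22.82
tool_pos: [471.0, 307.8, 46.5]
tcp_rot: [-3.141, 0.003, 1.485]
contact_force: [-0.1, -10.4, 1.0]
grip_width: 0.6
finger_force: 5.1
```

Emit:
send_rows(offset=[[0.01,0,0],[0.01,0,0]], delta_rot=[[0,0,0],[0,0,0]])

```text
time: 23.08
tool_pos: [471.1, 308.0, 46.5]
tcp_rot: [-3.141, 0.004, 1.485]
contact_force: [-0.2, -15.0, 2.9]
grip_width: 0.3
finger_force: 7.3
```

The carrier is stopped dead at about y 154: the drag and the sideways force fell away, then the force rose with no motion. That matches where the drag began, plus 85. Releasing now.

Emit:
send_rows(offset=[[-0.05,0,0],[-0.1,0,0],[-0.1,0,-0.1],[-0.1,0,-0.4],[-0.1,0,-0.8],[-0.1,0,-1],[-0.1,0,-1],[-0.1,0,-1]], delta_rot=[[0,0,0],[0,0,0],[0,0,0],[0,0,0],[0,0,0],[0,0,0],[0,0,0],[0,0,0]])

```text
time: 24.08
tool_pos: [469.6, 298.5, 166.1]
tcp_rot: [-3.141, 0.0, 1.485]
contact_force: [-0.5, -0.6, 0.5]
grip_width: 0.2
finger_force: 0.0
```

```bash
python3 e.py; python3 -c "
from h import *
cv2.imwrite('pics/w4.png',optics.capture('wrist')[...,::-1])"
```

```text
t 24.075 tool rail y 207.99436666061726 lat -1.3668748854074615 F along -0.6757001045180602
top rear_upright 0.96 rail y 68.71920893536405
top front_upright 0.96 rail y 232.61126418071848
top ring_blank 0.96 rail y 147.63155500671877
top carrier 0.68 rail y 154.79983521873277
scene front_upright 0.6 rail y 227.6139577885518
scene ring_blank 0.85 rail y 151.0545370761196
scene carrier 0.75 rail y 150.50488009821427
wrist rear_upright 0.92 rail y 82.30239672462125
wrist front_upright 0.62 rail y 231.13866178496818
wrist ring_blank 0.66 rail y 155.55048667227175
wrist carrier 0.97 rail y 153.6243407833549
```

View pics/w4.png

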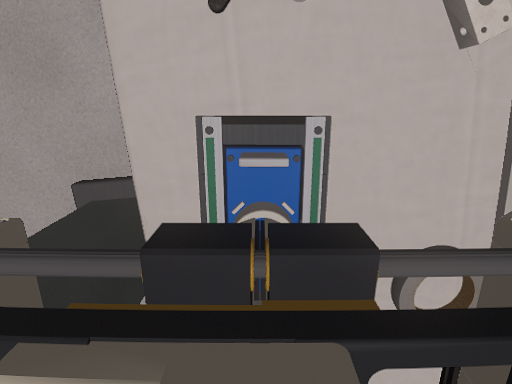

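The wrist view shows the carrier in the green station with its front upright at (264,161) and the ring at (263,215) between the white corner pieces. The fingers are clear, so I'll hand it in.

```bash
python3 -c "
from h import *
print(ticket.close_job())"
```

```text
the job is handed in; nothing more can be done
None
```

The carrier is at the green unloading station, stopped dead by the detent at about y = 154 mm on the rail. The ring is standing in its nest, the portal was not struck, the arm is clear of everything, and the job was handed in at about 25 s; no verdict came back.

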